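# Interlock the channel offcuts

### The arm

A 6-joint arm with a two-finger parallel gripper is mounted at the origin on the work surface. World frame = base frame: x ahead of the robot, y to its left, z up, the work surface at z = 0. Lengths are in m, angles in rad, forces in N, time in s.
With the tool pointing down it reaches from about 0.25 to 0.725 m from the base axis. Payload 4 kg.
Tool frame: the origin (TCP) lies midway between the tips of the shut fingers; the grasp point (between the pads) lies 19 mm behind it (bot.grip_point_offset is the distance from the TCP to the grasp point, in m); z points along the fingers, y is the line along which they close (so a half turn about z gives the same grasp; the last joint's range is limited). The gripper opens to 85 mm and grips with 20 to 120 N. Pads are 22 mm wide; open, the fingers measure 114 mm over their backs; the gripper's body (76 mm by 85 mm) begins 54 mm behind the grasp point. The pads swing forward as they close: fully open they stand 13 mm farther back than shut.
Start: joints at [1.273, 0.241, 0.005, 1.335, 0, 1.571], TCP at [0.147, 0.478, 0.231] pointing down, gripper open.
Joint ranges: [-2.72, 2.72], [-1.05, 1.87], [-1.09, 1.28], [-1.99, 2.15], [-1.42, 1.44], [-3.14, 3.14]. Speed limits (rad/s): [2.79, 2.79, 3.14, 3.14, 3.14, 3.14].

### API

Orientations are given as a unit quaternion [x, y, z, w].
In Python, from workcell import bot gives the robot as it stands.
- The arm moves only by the tool step_arm, never from a script. Its argument "targets" is text: rows parted by semicolons, each of 7 numbers parted by spaces: the opening, from -1 (shut) to 1 (fully open), so that 0 is half open, then the shift along the world's x, y, z normalised to -1 to 1, where 1 is 0.5 m, then the turn, a rotation vector about the world's x, y, z normalised to -1 to 1, where 1 is pi/4 rad. In form: gripper x y z wx wy wz; .... A call has 1 to 10 rows; each row is the pose to reach, as a shift and turn from the pose commanded when the call began; what a row does not reach only later rows make up. A row lasts 1/12 s, in which the tool goes at most 41.7 mm and 7.16 degrees, less where a joint would pass 70% of its speed; a pose out of reach is approached as far as the arm can. A call with a number of a shift or a turn outside -1 to 1 is refused whole. A call with a gripper value outside its range is refused whole. The fingers move at their own pace and stop on an object; the grip force is fixed at half the most. Time passes only in rows, so rows that repeat a pose let the fingers close. It gives the time, the measured TCP pose, the force, the opening and the grip force at its end, in the units of the state.
- bot.get_obs(): the state, without advancing time (a new reading comes with each control period).
- bot.camera(name): name is "scene" or "top"; returns the picture (384x512x3 uint8, red, green, blue); there is no depth.
- bot.camera_info(name): a dict with "vertical_fov" (degrees; the focal length in pixels is half the picture's height over the tangent of half this angle, whatever the lens; pixels are square), "cx", "cy" (the principal point, pixels), "D" ([k1, k2, p1, p2, k3] as OpenCV has them; the pictures are not rectified), "pose" (4x4, takes a point from camera to world coordinates). Camera axes: x right, y up, looking along -z (the intrinsics and any distortion apply to the point x, -y, -z); pixel columns grow to the right and rows downward; lengths in m; the calibration is good to about 2 mm. A picture is of the moment at which its call begins. camera_info takes no time and is no camera call.
- bot.job_done(): hands the job in; it is judged then, once.
The state is a dict: "clock": time; "joint_pos": joint angles; "joint_vel": joint speeds; "tau": joint torques, N m; "eef_pos": TCP position; "tool_rot": TCP orientation; "ft_force": force on the tool from outside, world axes, zero at the start; "ft_torque": the same for the moment, N m; "grip_width": finger opening in m; "grasp_force": force on a finger pad.
Only numpy, scipy, OpenCV 4.12 (cv2) and the standard library are available. Lean on these libraries where they do the work, as an engineer would, in place of code of your own. Each camera call takes 0.05 s, during which the arm holds its last target. There are 200 camera calls.

### The job

Put the two loose 50 mm wide steel channels away on the stack: three wide channels lie side by side, open side up, on the plywood board. Lay each loose channel open side down along them, one over each of the two gaps in the row, so that it straddles the two neighbouring flanges and its own two flanges stand flat on the floors of the two troughs. Centre them roughly along the row's length and let go.

Things in the scene. Friction and masses are not known exactly. Their poses are not given: they have to be found in the camera images.
- bottom_row: Fixed plywood board 170 x 280 x 10 mm with three steel channels, open side up. Origin: centre of the board's underside, on the bench; x along the channels, y across, z up. Each is 140 mm long, 78 wide, 28 high, 3 thick, centred at y = -90, 0, 90 mm; 12 mm gaps at y = -45 and 45. Trough floors at z = 13 mm, flange tops at 38. A loose channel belongs over each gap, its top then at 53.
- channel_a: One of two identical loose steel channels, open side down: 120 mm long, 50 wide, 40 high, 3 thick, 0.35 kg. Origin: centre of its footprint, level with the flanges' lower edges, 40 mm below its flat top. x along its length, y across (outer faces at +-25 mm), z up; same end for end. Not the 35 mm wide closed square tube nor the 22 mm narrow channel lying about.
- channel_b: One of two identical loose steel channels, open side down: 120 mm long, 50 wide, 40 high, 3 thick, 0.35 kg. Origin: centre of its footprint, level with the flanges' lower edges, 40 mm below its flat top. x along its length, y across (outer faces at +-25 mm), z up; same end for end. Not the 35 mm wide closed square tube nor the 22 mm narrow channel lying about.
Mind the look-alikes: they are no part of the job. What is shaped like the channel_a but orange or pink is not meant.

How it is judged:
At the end, for the whole second after the job is handed in: One loose channel stands over each gap of the row (either over either), open side down: centre within 17 mm of the gap's centre line and 30 mm of the middle of its length, lower edges within 5 mm of the trough floors, level within 0.1 rad, along the row within 0.22 rad, at rest (x of channel_a in the frame of bottom_row between -0.03 and 0.03 m and z of channel_a in the frame of bottom_row between 0.008 and 0.018 m and angle between each of channel_a, channel_b's own z axis and vertical below 0.1 rad and angle between the x axis of each of channel_a, channel_b and the x axis of bottom_row, either way round below 0.22 rad and linear speed of each of channel_a, channel_b below 0.02 m/s and x of channel_b in the frame of bottom_row between -0.03 and 0.03 m and z of channel_b in the frame of bottom_row between 0.008 and 0.018 m and ((y of channel_a in the frame of bottom_row between 0.028 and 0.062 m and y of channel_b in the frame of bottom_row between -0.062 and -0.028 m) or (y of channel_a in the frame of bottom_row between -0.062 and -0.028 m and y of channel_b in the frame of bottom_row between 0.028 and 0.062 m))); the robot touches nothing.
It also fails if it takes over 58 s, if anything falls off the work surface, if the arm or the gripper's body presses on something with over 40 N, if the wrist force passes 120 N, or if a joint passes its speed limit or range.

## Working session

There is one attempt and no reset: what is moved stays moved. The work goes in short steps, Python scripts to look and compute and a tool call to move; the robot and the scene stay as the last step left them, time stands still between calls to the robot, and variables do not carry over. Pictures are saved under pics/ and viewed, at most 10 in all, crops included, and the job is handed in when it is done.

Besides the shell and the picture viewer there is one more tool, called after "Call:" as a command line: name --argument value ..., lists and objects as JSON in quotes. step_arm: Moves the arm, as the interface text tells. Scaled input: -1 to 1 covers 0.5 m each way for a shift and pi/4 rad each way for a turn. Its arguments: {"type":"object","properties":{"targets":{"type":"string"}},"required":["targets"]}

```bash
mkdir -p pics; python3 - <<'E'
from workcell import bot
import cv2
for n in("top","scene"):
    im=bot.camera(n)[:,:,::-1]; cv2.imwrite(f"pics/{n}0.png",cv2.resize(im,(800,600),interpolation=cv2.INTER_CUBIC)); cv2.imwrite(f"{n}raw.png",im)
    i=bot.camera_info(n); print(n,{k:(v.round(3).tolist() if hasattr(v,'round') and hasattr(v,'tolist') else v) for k,v in i.items()})
print(bot.get_obs())
E
```

```text
top {'vertical_fov': 52.197279934963724, 'cx': 257.0888187172905, 'cy': 194.82267007275414, 'D': [0.018, 0.0, 0.0, 0.0, 0.0], 'pose': [[0.011, 0.98, -0.198, 0.191], [-1.0, 0.013, 0.005, -0.107], [0.007, 0.198, 0.98, 1.215], [0.0, 0.0, 0.0, 1.0]]}
scene {'vertical_fov': 44.50674212530573, 'cx': 246.4680713071837, 'cy': 188.74734459862714, 'D': [-0.165, 0.0, 0.0, 0.0, 0.0], 'pose': [[0.707, -0.373, 0.601, 1.271], [0.707, 0.398, -0.584, -0.907], [-0.022, 0.838, 0.545, 0.789], [0.0, 0.0, 0.0, 1.0]]}
{'clock': 0.1, 'joint_pos': array([1.27299885e+00, 2.41366586e-01, 3.84441240e-03, 1.33524209e+00,
       2.79507680e-06, 1.57077923e+00]), 'joint_vel': array([ 0.00136765,  0.00066173,  0.00349947, -0.00032611, -0.00146235,
       -0.00027731]), 'tau': array([ 5.51769390e-04, -3.73138225e+01,  2.53009915e+01,  1.09062635e-02,
        2.16191012e-05,  7.45945066e-07]), 'eef_pos': array([0.14653369, 0.47742856, 0.23048201]), 'tool_rot': array([ 1.48340621e-01,  9.88935838e-01, -9.72874641e-04, -1.47361621e-04]), 'ft_force': array([ 0.24463971, -0.167727  ,  0.45306988]), 'ft_torque': array([-0.01999079, -0.04552623,  0.01610395]), 'grasp_force': 0.0, 'grip_width': 0.08553335030172657}
```

View pics/top0.png

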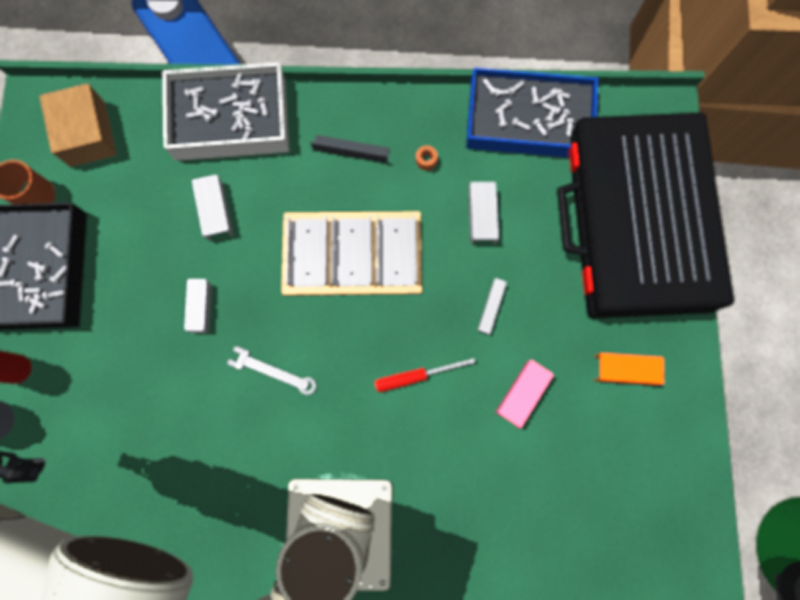

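View pics/scene0.png

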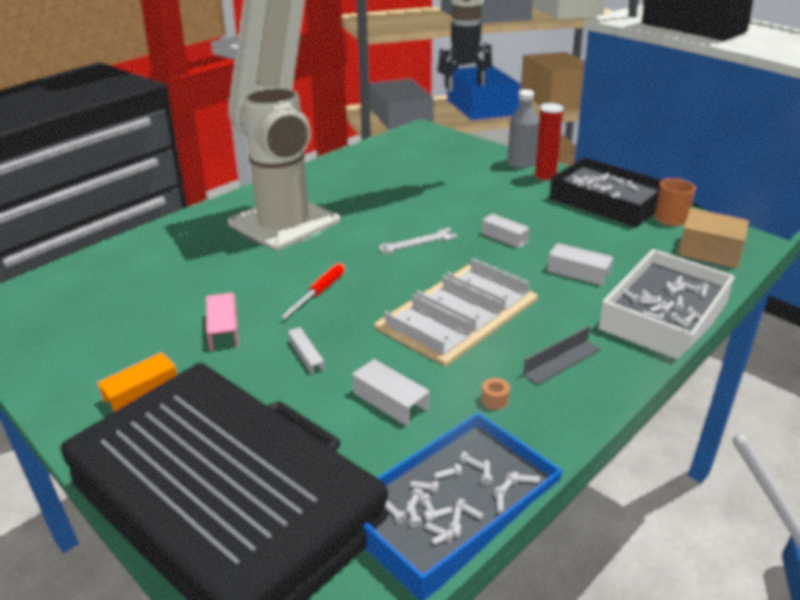

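The pictures show four grey bars in the top view (800x600):
- (211,206) and (484,212): larger and wide, so they fit the 50 mm channels.
- (196,305): shorter and narrower, probably the 35 mm square tube.
- (492,306): the narrow 22 mm channel.

The pink bar (526,393) and orange bar (631,369) are excluded. The row is centred at (352,253). I'll confirm this in one enlarged crop.

```bash
python3 - <<'E'
import cv2,numpy as np
t=cv2.imread("topraw.png"); s=cv2.imread("sceneraw.png")
r=lambda im,x0,y0,w,h,f:cv2.resize(im[y0:y0+h,x0:x0+w],(w*f,h*f),interpolation=cv2.INTER_CUBIC)
# top: left pieces & right pieces, scale 5
A=r(t,110,105,55,115,5); B=r(t,290,105,45,115,5); 
C=r(s,300,130,98,56,3); D=r(s,180,200,98,76,3)
out=np.zeros((575,800,3),np.uint8); out[:,:275]=A; out[:,275:500]=B
out[:168,500:794]=C; out[200:428,500:794]=D
cv2.imwrite("pics/crop1.png",out)
cv2.imwrite("pics/row.png",r(t,170,125,110,70,7))
E
```

```text
(no output)
```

View pics/crop1.png

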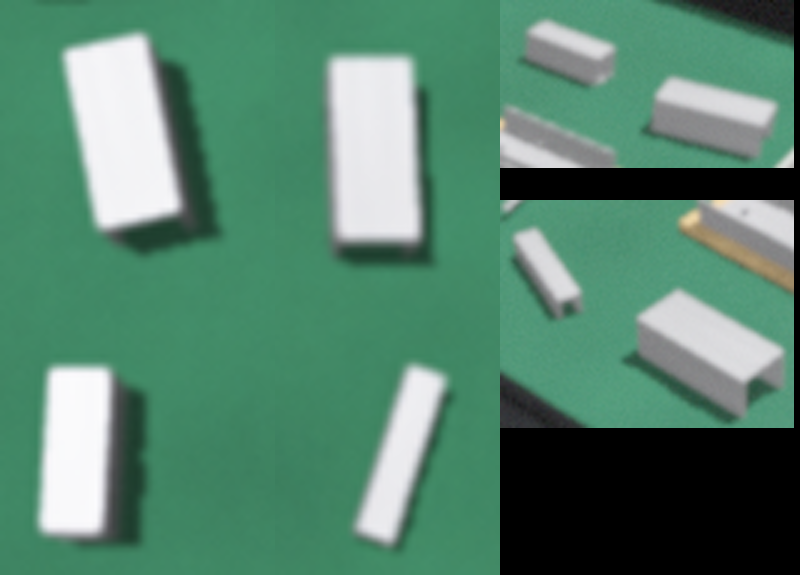

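View pics/row.png

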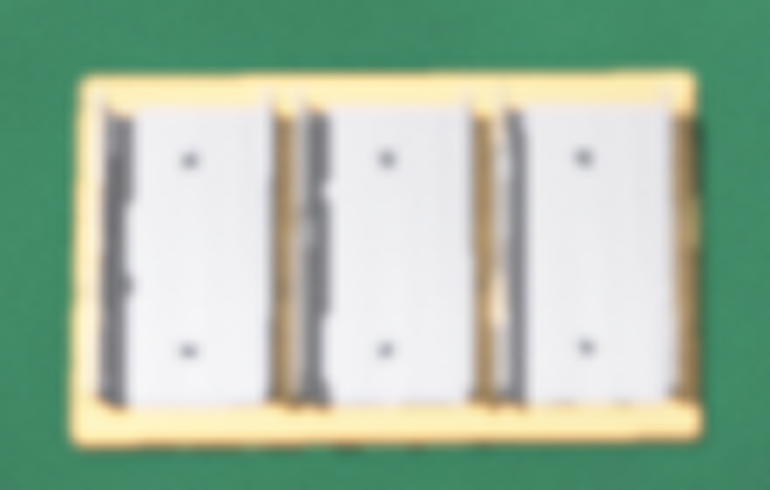

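The crop agrees. The two large channels are at top crop (123,133) and (375,150), and the right one visibly has an open end. The tube at (75,450) is closed and narrower, and the narrow channel is at (400,455). Next I'll compute the poses.

```bash
cat >h.py <<'E'
import numpy as np,cv2
from workcell import bot
def proj(name,px,z):
    i=bot.camera_info(name);f=192/np.tan(np.radians(i['vertical_fov']/2))
    K=np.array([[f,0,i['cx']],[0,f,i['cy']],[0,0,1]])
    u=cv2.undistortPoints(np.array(px,float).reshape(-1,1,2),K,np.array(i['D'])).reshape(-1,2)
    P=np.array(i['pose']);d=np.c_[u[:,0],-u[:,1],-np.ones(len(u))]@P[:3,:3].T
    return P[:3,3]+d*((z-P[2,3])/d[:,2])[:,None]
def crop(px,x0,y0,f): return (np.array(px,float)+.5)/f-.5+[x0,y0]
def rect(p):
    (c,s,a)=cv2.minAreaRect((p[:,:2]*1000).astype(np.float32));return np.round(c,1),np.round(s,1),round(a,1)
E
python3 - <<'E'
from h import *
L=proj("top",crop([(64,50),(147,34),(183,212),(99,231)],110,105,5),.04)
R=proj("top",crop([(54,57),(137,57),(147,243),(58,243)],290,105,5),.04)
T=proj("top",crop([(48,367),(111,367),(103,537),(40,533)],110,105,5),.035)
B=proj("top",crop([(82,76),(694,71),(702,438),(73,445)],170,125,7),.01)
H=proj("top",crop([(190,160),(387,158),(584,157),(189,350),(386,350),(587,347)],170,125,7),.013)
for n,p in zip("LRTB",(L,R,T,B)): print(n,rect(p),p.mean(0).round(4), "long axis deg",np.degrees(np.arctan2(*((p[0]+p[1]-p[2]-p[3])[[1,0]]))).round(1))
print(H.round(4),H.mean(0))
E
```

```text
L (array([630.2, 276.3]), array([123.4,  52.9]), 14.5) [0.6298 0.2763 0.04  ] long axis deg 14.5
R (array([ 625.8, -276.3]), array([123.6,  55.7]), 0.8) [ 0.6258 -0.2758  0.04  ] long axis deg 1.2
T (array([424.8, 292. ]), array([106.7,  38.6]), 1.7) [0.4255 0.2919 0.035 ] long axis deg 1.8
B (array([544. ,  -9.5]), array([174.2, 282.6]), 1.4) [ 0.5439 -0.0095  0.01  ] long axis deg 1.5
[[ 0.5869  0.082   0.013 ]
 [ 0.5892 -0.0079  0.013 ]
 [ 0.5909 -0.0981  0.013 ]
 [ 0.4974  0.0788  0.013 ]
 [ 0.4986 -0.01    0.013 ]
 [ 0.5012 -0.1007  0.013 ]] [ 0.54400643 -0.00931002  0.013     ]
```

The measured sizes fit (120x50 and 170x280, within blur). L is at (0.630, 0.276) with yaw 14.5°, R at (0.626, -0.276) with yaw 1.2°, and the row at (0.544, -0.0095) with yaw 1.4°. I'll start with L.

Call:
step_arm --targets "1 0.967 -0.403 -0.16 0 0 0.7;1 0.967 -0.403 -0.16 0 0 0.7;1 0.967 -0.403 -0.16 0 0 0.7;1 0.967 -0.403 -0.16 0 0 0.7;1 0.967 -0.403 -0.16 0 0 0.7;1 0.967 -0.403 -0.16 0 0 0.7;1 0.967 -0.403 -0.16 0 0 0.7;1 0.967 -0.403 -0.16 0 0 0.7;1 0.967 -0.403 -0.16 0 0 0.7;1 0.967 -0.403 -0.16 0 0 0.7"

```text
clock: 0.93
eef_pos: [0.5106, 0.3258, 0.1705]
tool_rot: [-0.126, 0.992, -0.0, -0.0]
ft_force: [-0.4, 1.6, -0.2]
grip_width: 0.0852
grasp_force: 0.0
```

Call:
step_arm --targets "1 0.2 -0.085 -0.03 0 0 0;1 0.2 -0.085 -0.03 0 0 0;1 0.2 -0.085 -0.03 0 0 0;1 0.2 -0.085 -0.03 0 0 0;1 0.2 -0.085 -0.03 0 0 0"

```text
clock: 1.35
eef_pos: [0.6097, 0.2831, 0.1543]
tool_rot: [-0.124, 0.992, -0.0, -0.002]
ft_force: [0.6, -0.0, 1.1]
grip_width: 0.0852
grasp_force: 0.0
```

```bash
python3 - <<'E'
from h import *
o=bot.get_obs();print(o['eef_pos'],o['tool_rot'],o['joint_pos'])
E
```

```text
[0.60971962 0.28308543 0.15426862] [-1.24231457e-01  9.92252064e-01 -3.35399972e-04 -1.50826208e-03] [4.34544968e-01 6.29260544e-01 4.02114076e-01 1.34672723e+00
 2.81365163e-04 1.85437736e-01]
```

Call:
step_arm --targets "1 0.04 -0.014 -0.1 0 0 0;1 0.04 -0.014 -0.15 0 0 0;1 0.04 -0.014 -0.2 0 0 0;1 0.04 -0.014 -0.24 0 0 0;1 0.04 -0.014 -0.27 0 0 0;1 0.04 -0.014 -0.29 0 0 0;1 0.04 -0.014 -0.29 0 0 0"

```text
clock: 1.93
eef_pos: [0.6262, 0.2778, 0.0087]
tool_rot: [-0.126, 0.992, -0.001, -0.003]
ft_force: [-1.0, 0.5, -0.1]
grip_width: 0.0856
grasp_force: 0.0
```

```bash
python3 - <<'E'
from h import *
im=bot.camera("scene")[:,:,::-1]; cv2.imwrite("pics/g1.png",cv2.resize(im[90:270,250:450],None,fx=3,fy=3,interpolation=cv2.INTER_CUBIC))
print(bot.get_obs()['eef_pos'])
E
```

```text
[0.62744344 0.27819153 0.01055802]
```

View pics/g1.png

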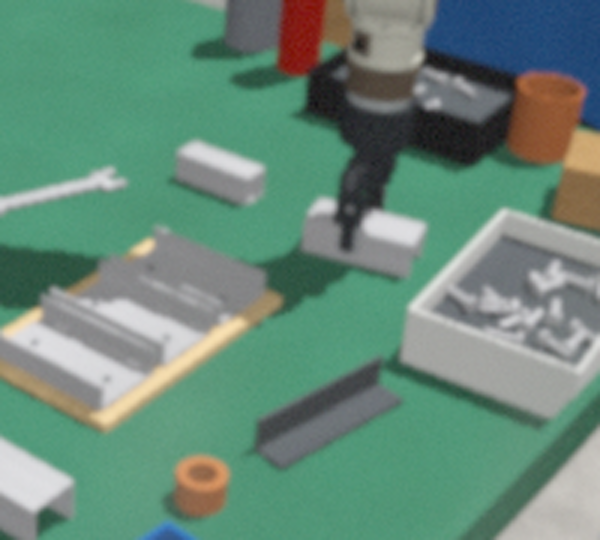

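The finger straddles the channel near mid-length at (347,230), so I'll close.

Call:
step_arm --targets "-1 0 0 0 0 0 0;-1 0 0 0 0 0 0;-1 0 0 0 0 0 0;-1 0 0 0 0 0 0;-1 0 0 0 0 0 0;-1 0 0 0 0 0 0"

```text
clock: 2.48
eef_pos: [0.6305, 0.2781, 0.0136]
tool_rot: [-0.126, 0.992, 0.0, 0.002]
ft_force: [-1.2, -0.2, 5.7]
grip_width: 0.0493
grasp_force: 64.8
```

Call:
step_arm --targets "-1 0 0 0.08 0 0 0;-1 0 0 0.15 0 0 0;-1 0 0 0.21 0 0 0;-1 -0.175 -0.485 0.21 0 0 -0.291;-1 -0.175 -0.485 0.21 0 0 -0.291;-1 -0.175 -0.485 0.21 0 0 -0.291;-1 -0.175 -0.485 0.21 0 0 -0.291;-1 -0.175 -0.485 0.21 0 0 -0.291;-1 -0.175 -0.485 0.21 0 0 -0.291;-1 -0.175 -0.485 0.21 0 0 -0.291"

```text
clock: 3.32
eef_pos: [0.5376, 0.0294, 0.1155]
tool_rot: [-0.009, 1.0, -0.002, -0.003]
ft_force: [-0.9, 0.4, -4.7]
grip_width: 0.0491
grasp_force: 64.4
```

Call:
step_arm --targets "-1 0 0 0 0 0 0;-1 0 0 0 0 0 0;-1 0 0 0 0 0 0"

```text
clock: 3.57
eef_pos: [0.5421, 0.036, 0.1162]
tool_rot: [-0.012, 1.0, 0.0, 0.0]
ft_force: [-0.1, 0.6, -3.8]
grip_width: 0.049
grasp_force: 64.4
```

```bash
python3 - <<'E'
from h import *
im=bot.camera("scene")[:,:,::-1]; cv2.imwrite("pics/g2.png",cv2.resize(im[90:290,200:400],None,fx=3,fy=3,interpolation=cv2.INTER_CUBIC))
print(bot.get_obs()['eef_pos'])
E
```

```text
[0.5421995  0.03630677 0.1161992 ]
```

View pics/g2.png

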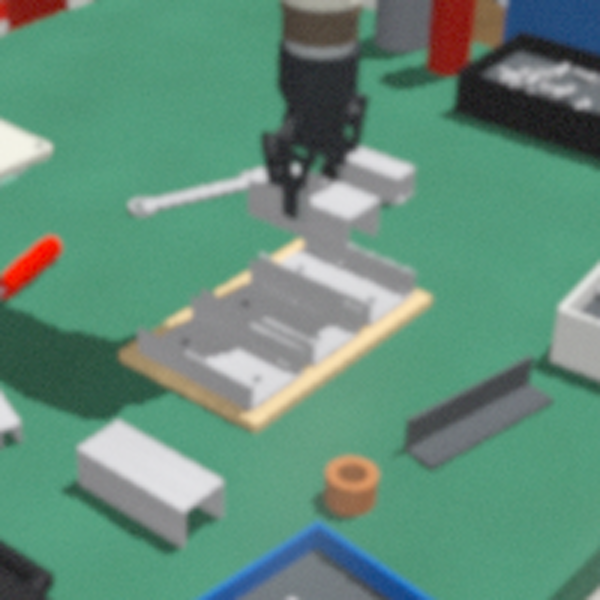

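The held channel at (315,205) is level, and the row below it is clear. Lowering.

Call:
step_arm --targets "-1 0.002 -0.002 -0.05 0 0 0;-1 0.002 -0.002 -0.1 0 0 0;-1 0.002 -0.002 -0.13 0 0 0;-1 0.002 -0.002 -0.15 0 0 0;-1 0.002 -0.002 -0.16 0 0 0;-1 0.002 -0.002 -0.17 0 0 0;-1 0.002 -0.002 -0.175 0 0 0;-1 0.002 -0.002 -0.175 0 0 0;-1 0.002 -0.002 -0.175 0 0 0"

```text
clock: 4.37
eef_pos: [0.5434, 0.0343, 0.0296]
tool_rot: [-0.012, 1.0, 0.0, 0.001]
ft_force: [-1.0, -0.2, -3.4]
grip_width: 0.0489
grasp_force: 64.3
```

Call:
step_arm --targets "-1 0 0 -0.004 0 0 0;-1 0 0 -0.007 0 0 0;-1 0 0 -0.007 0 0 0;-1 0 0 -0.007 0 0 0"

```text
clock: 4.7
eef_pos: [0.5435, 0.0342, 0.0266]
tool_rot: [-0.012, 1.0, 0.0, 0.001]
ft_force: [-2.0, 0.2, 3.7]
grip_width: 0.0488
grasp_force: 65.0
```

It made contact at the expected height. I'll open partly, then rise.

Call:
step_arm --targets "0.7 0 0 0 0 0 0;0.7 0 0 0 0 0 0;0.7 0 0 0 0 0 0;0.7 0 0 0 0 0 0;0.7 0 0 0.05 0 0 0;0.7 0 0 0.1 0 0 0;0.7 0 0 0.16 0 0 0;1 0 0 0.22 0 0 0;1 0 0 0.24 0 0 0;1 0 0 0.24 0 0 0"

```text
clock: 5.53
eef_pos: [0.5452, 0.0343, 0.1488]
tool_rot: [-0.012, 1.0, 0.0, 0.004]
ft_force: [1.0, 0.3, -1.2]
grip_width: 0.0853
grasp_force: 0.0
```

Call:
step_arm --targets "1 0.162 -0.62 0 0 0 0;1 0.162 -0.62 0 0 0 0;1 0.162 -0.62 0 0 0 0;1 0.162 -0.62 0 0 0 0;1 0.162 -0.62 0 0 0 0;1 0.162 -0.62 0 0 0 0;1 0.162 -0.62 0 0 0 0;1 0.162 -0.62 0 0 0 0;1 0.162 -0.62 0 0 0 0;1 0.162 -0.62 0 0 0 0"

```text
clock: 6.37
eef_pos: [0.6224, -0.2773, 0.1419]
tool_rot: [-0.01, 1.0, 0.001, -0.002]
ft_force: [-0.3, 0.6, 0.8]
grip_width: 0.0852
grasp_force: 0.0
```

Call:
step_arm --targets "1 0 0 0 0 0 0;1 0 0 0 0 0 0"

```text
clock: 6.53
eef_pos: [0.6231, -0.2742, 0.1442]
tool_rot: [-0.012, 1.0, 0.001, -0.001]
ft_force: [2.0, 0.1, -0.2]
grip_width: 0.0854
grasp_force: 0.0
```

```bash
python3 - <<'E'
from h import *
a=bot.camera("scene")[150:300,160:360,::-1];b=bot.camera("top")[110:220,160:345,::-1]
r=lambda i:cv2.resize(i,(800,int(i.shape[0]*800/i.shape[1])),interpolation=cv2.INTER_CUBIC)
cv2.imwrite("pics/s3.png",r(a));cv2.imwrite("pics/t3.png",r(b))
print(bot.get_obs()['eef_pos'])
E
```

```text
[ 0.62358866 -0.27404952  0.14523227]
```

View pics/s3.png

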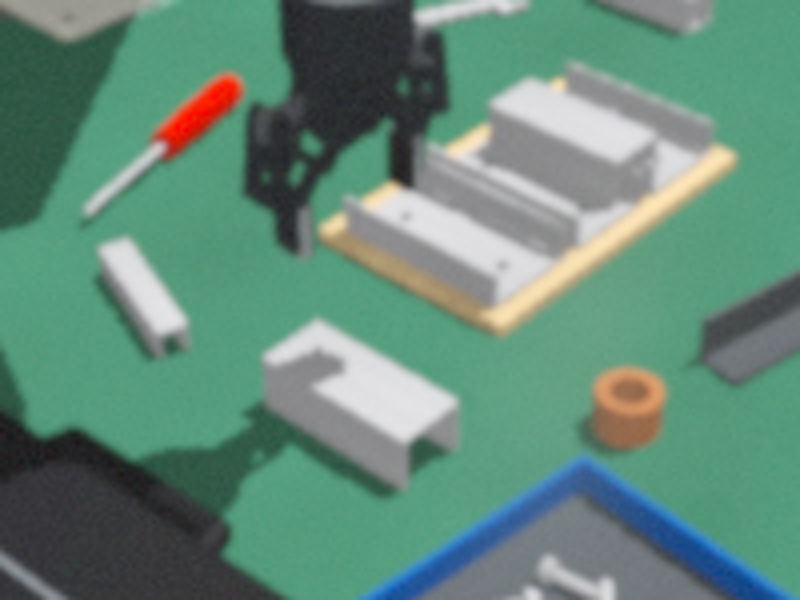

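The first channel sits level over its gap at (575,140), and the second at (360,400) is undisturbed. Descending on the second.

Call:
step_arm --targets "1 0.004 -0.004 -0.07 0 0 0;1 0.004 -0.004 -0.14 0 0 0;1 0.004 -0.004 -0.19 0 0 0;1 0.004 -0.004 -0.23 0 0 0;1 0.004 -0.004 -0.255 0 0 0;1 0.004 -0.004 -0.264 0 0 0;1 0.004 -0.004 -0.264 0 0 0;1 0.004 -0.004 -0.264 0 0 0"

```text
clock: 7.3
eef_pos: [0.6267, -0.2778, 0.0147]
tool_rot: [-0.012, 1.0, -0.0, 0.001]
ft_force: [-0.5, -0.1, 0.5]
grip_width: 0.0854
grasp_force: 0.0
```

Call:
step_arm --targets "-1 0 0 0 0 0 0;-1 0 0 0 0 0 0;-1 0 0 0 0 0 0;-1 0 0 0 0 0 0;-1 0 0 0 0 0 0;-1 0 0 0 0 0 0"

```text
clock: 7.8
eef_pos: [0.6269, -0.2779, 0.0153]
tool_rot: [-0.012, 1.0, -0.0, 0.002]
ft_force: [-0.3, 2.0, 6.5]
grip_width: 0.0489
grasp_force: 65.1
```

Call:
step_arm --targets "-1 0 0 0.08 0 0 0;-1 0 0 0.15 0 0 0;-1 0 0 0.21 0 0 0;-1 -0.162 0.447 0.21 0 0 0;-1 -0.162 0.447 0.21 0 0 0;-1 -0.162 0.447 0.21 0 0 0;-1 -0.162 0.447 0.21 0 0 0;-1 -0.162 0.447 0.21 0 0 0;-1 -0.162 0.447 0.21 0 0 0;-1 -0.162 0.447 0.21 0 0 0"

```text
clock: 8.63
eef_pos: [0.5408, -0.049, 0.1173]
tool_rot: [-0.015, 1.0, 0.002, -0.003]
ft_force: [-0.1, -0.3, -5.1]
grip_width: 0.0489
grasp_force: 64.8
```

Call:
step_arm --targets "-1 0 0 0 0 0 0;-1 0 0 0 0 0 0;-1 0 0 0 0 0 0"

```text
clock: 8.88
eef_pos: [0.5451, -0.0554, 0.1181]
tool_rot: [-0.011, 1.0, -0.0, 0.0]
ft_force: [0.0, -0.1, -3.5]
grip_width: 0.0491
grasp_force: 64.8
```

Call:
step_arm --targets "-1 0 0.001 -0.05 0 0 0;-1 0 0.001 -0.1 0 0 0;-1 0 0.001 -0.13 0 0 0;-1 0 0.001 -0.15 0 0 0;-1 0 0.001 -0.16 0 0 0;-1 0 0.001 -0.17 0 0 0;-1 0 0.001 -0.175 0 0 0;-1 0 0.001 -0.175 0 0 0;-1 0 0.001 -0.175 0 0 0"

```text
clock: 9.63
eef_pos: [0.5454, -0.054, 0.0316]
tool_rot: [-0.012, 1.0, -0.0, 0.001]
ft_force: [0.3, -0.1, -4.7]
grip_width: 0.0489
grasp_force: 64.8
```

Call:
step_arm --targets "-1 0 0 -0.004 0 0 0;-1 0 0 -0.006 0 0 0;-1 0 0 -0.006 0 0 0;-1 0 0 -0.006 0 0 0"

```text
clock: 9.97
eef_pos: [0.5452, -0.0538, 0.0283]
tool_rot: [-0.012, 1.0, -0.0, 0.001]
ft_force: [0.4, -0.4, -2.2]
grip_width: 0.0488
grasp_force: 64.9
```

Call:
step_arm --targets "0.7 0 0 0 0 0 0;0.7 0 0 0 0 0 0;0.7 0 0 0 0 0 0;0.7 0 0 0 0 0 0;0.7 0 0 0.05 0 0 0;0.7 0 0 0.1 0 0 0;0.7 0 0 0.16 0 0 0;1 0 0 0.22 0 0 0;1 0 0 0.3 0 0 0;1 0 0 0.3 0 0 0"

```text
clock: 10.8
eef_pos: [0.5493, -0.0543, 0.1864]
tool_rot: [-0.012, 1.0, -0.001, 0.007]
ft_force: [1.3, -0.4, 1.0]
grip_width: 0.0853
grasp_force: 0.0
```

Call:
step_arm --targets "1 -0.1 -0.6 0 0 0 0;1 -0.1 -0.6 0 0 0 0;1 -0.1 -0.6 0 0 0 0;1 -0.1 -0.6 0 0 0 0;1 -0.1 -0.6 0 0 0 0;1 -0.1 -0.6 0 0 0 0;1 -0.1 -0.6 0 0 0 0;1 -0.1 -0.6 0 0 0 0;1 -0.1 -0.6 0 0 0 0;1 -0.1 -0.6 0 0 0 0"

```text
clock: 11.63
eef_pos: [0.4943, -0.3541, 0.1775]
tool_rot: [-0.011, 1.0, 0.0, -0.0]
ft_force: [-0.2, -0.1, -0.3]
grip_width: 0.0856
grasp_force: 0.0
```

```bash
python3 - <<'E'
from h import *
a=bot.camera("scene")[150:250,230:360,::-1];b=bot.camera("top")[115:205,170:287,::-1]
o=np.zeros((600,800,3),np.uint8)
A=cv2.resize(a,(390,300),interpolation=cv2.INTER_CUBIC);B=cv2.resize(b,None,fx=5,fy=5,interpolation=cv2.INTER_CUBIC)
A=A[:,:];o[:450,:585]=B;o[300:,410:]=A
o[:450,:585]=B; o2=np.zeros((600,800,3),np.uint8);o2[:450,:585]=B
C=cv2.resize(a,(195,150));o2[450:600,:195]=C
cv2.imwrite("pics/end.png",o2);print(bot.get_obs()['ft_force'],bot.get_obs()['eef_pos'])
E
```

```text
[-0.10559908  0.21586868 -0.44265201] [ 0.49491474 -0.35241654  0.17773958]
```

View pics/end.png

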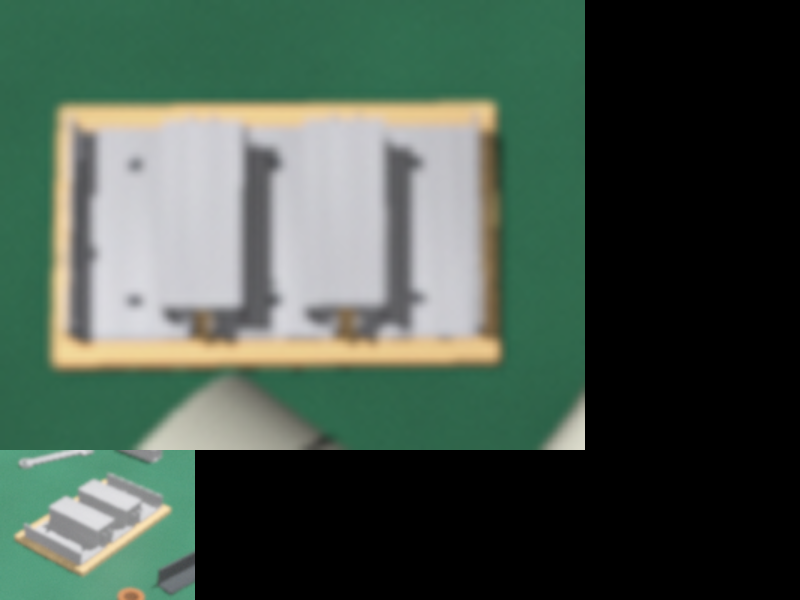

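Both channels stand over the gaps, with tops centred near (203,213) and (344,213). I'll do a quick numeric check and then hand in.

```bash
python3 - <<'E'
from h import *
ok=True
for q in([(162,122),(243,122),(243,304),(162,306)],[(303,121),(384,121),(386,304),(303,305)]):
    p=proj("top",crop(q,170,115,5),.053);d=p.mean(0)[:2]-[.544,-.0095];a=np.radians(1.4);R=np.array([[np.cos(a),np.sin(a)],[-np.sin(a),np.cos(a)]])
    r=R@d;print(r,rect(p));ok&=abs(abs(r[1])-.045)<.012 and abs(r[0])<.022
if ok: print(bot.job_done())
E
```

```text
[0.00015848 0.04278963] (array([543.4,  33.1]), array([117.9,  50.3]), 2.2)
[-0.0002744  -0.04434272] (array([545. , -53.8]), array([118. ,  50.7]), 1.5)
the job is handed in; nothing more can be done
None
```

Both 50 mm channels stand open side down over the two gaps, about 2 mm or less off their centre lines and centred along the row by the last camera check; the gripper is clear and the job is handed in at about 12 s (no verdict was returned).

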